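# Make up a cutting kit and a setting kit for the mosaic class

## Robot

A 7-joint arm with a two-finger parallel gripper is mounted at the origin on a cart in front of the work surface, level with it; the furniture and walls round the work are solid. World frame = base frame: x ahead of the robot, y to its left, z up, the work surface at z = 0. Lengths are in m, angles in rad, forces in N, time in s.
With the tool pointing down it reaches from about 0.4 to 0.85 m from the base axis. Payload 10.4 kg.
Tool frame: the origin (TCP) lies at the very end of the fingers, on their centre line; the grasp point (between the pads) lies 19 mm behind it; z points along the fingers, y is the line along which they close (so a half turn about z gives the same grasp; the last joint's range is limited). The gripper opens to 85 mm and grips with 20 to 120 N. Pads are 22 mm wide; open, the fingers measure 114 mm over their backs; the gripper's body (76 mm by 85 mm) begins 54 mm behind the grasp point. The pads swing forward as they close: fully open they stand 13 mm farther back than shut.
Start: joints at [-1.306, 0.332, -0.065, 1.46, 0.022, 1.35, -0.088], TCP at [0.177, 0.599, 0.231] pointing down, gripper open.
Joint ranges: [-2.6, 2.6], [-0.5, 2.12], [-1.47, 1.34], [0.16, 2.42], [-1.27, 4.41], [0.06, 2.06], [-2.6, 2.6]. Speed limits (rad/s): [2.22, 2.22, 2.79, 2.79, 3.14, 3.14, 3.14].

## Interface

Orientations are given as a unit quaternion [x, y, z, w].
In Python, from workcell import manip, vision, order gives the robot as it stands. The module is installed in compiled form; this text tells all that it offers.
- The arm moves only by the tool move_arm, never from a script. Its argument "motion" is a list of rows, each a list of 3 entries, a list of its own where there are three numbers: the shift along the tool's x, y, z scaled (see below), then the turn, a rotation vector about the tool's x, y, z scaled (see below), then the opening, from -1 (shut) to 1 (fully open). In form: [[[dx, dy, dz], [wx, wy, wz], hand], ...]. A call has 1 to 12 rows; each row shifts and turns the commanded pose from where the row before left it, along the tool's axes as they then stand; what a row does not reach is not made up. The controller multiplies each number of a shift by 0.75 m and each number of a turn by pi/4 rad. A row lasts 1/10 s, in which the tool goes at most 50 mm and 8.59 degrees, less where a joint would pass 70% of its speed; a pose out of reach is approached as far as the arm can. A call with a number of a shift or a turn outside -1 to 1 is refused whole. A call with a gripper value outside its range is refused whole. The fingers move at their own pace and stop on an object; "newtons" is the grip in N (left out, the last holds). Time passes only in rows, so rows that do not move let the fingers close. It gives the time, the measured TCP pose, the force, the opening and the grip force at its end, in the units of the state.
- manip.get_obs(): the state, without advancing time (a new reading comes with each control period).
- vision.camera(name): name is "scene" or "top"; returns a dict with "pixels" (400x640x3 uint8, red, green, blue), "fx", "fy", "cx", "cy" (pixels), "k1" (the pictures are not rectified: a ray, as slopes to the right and down, at radius r is drawn at 1 + k1 r^2 times it, then the intrinsics apply), "R" (3x3) and "t" (3): a world point X has camera coordinates R X + t. Camera axes: x right, y down, z forward; pixel columns grow to the right and rows downward; lengths in m; the calibration is good to about 2 mm. A picture is of the moment at which its call begins. There is no depth.
- order.hand_in(): hands the job in; it is judged then, once.
The state is a dict: "clock": time; "joint_pos": joint angles; "joint_velocities": joint speeds; "tau": joint torques, N m; "position": TCP position; "ee_rot": TCP orientation; "ft_force": force on the tool from outside, world axes, zero at the start; "torque": the same for the moment, N m; "grip_width": opening from 0.0 (shut) to 1.0 (fully open); "grasp_force": force on a finger pad.
Only numpy, scipy, OpenCV 4.12 (cv2) and the standard library are available. Lean on these libraries where they do the work, as an engineer would, in place of code of your own. Each camera call takes 0.05 s, during which the arm holds its last target. There are 200 camera calls.

## Task

Make up the two kits for the mosaic class: put the pencil-shaped glass cutter and the flat green glass offcut into the plain tray, both lying flat on its floor side by side, and stand the tall lidded jar and the glue bottle upright in the divided tray, one in each compartment (either way round). Set everything down gently without letting it fall, let go of it all, and leave the short open jar where it stands, because it stays in stock.

Things in the scene. Friction and masses are not known exactly. Their poses are not given: they have to be found in the camera images.
- plain_tray: grey shallow open tray without divider, 188 x 140 mm outside, 11 mm high, walls 4 mm thick, floor 4 mm thick, fixed to the bench; inner floor 180 x 132 mm. Origin: centre of its underside; x along the long side, y along the short side, z up
- divided_tray: grey shallow open tray with one low rib across its middle, 188 x 96 mm outside, 11 mm high, walls and rib 4 mm thick, floor 4 mm thick, fixed to the bench; its two equal compartments are each 88 mm (x) by 88 mm (y) inside, their centres at x = -46 mm and x = +46 mm, y = 0. Origin: centre of its underside (under the rib); x along the long side, z up
- cutter: pencil-shaped glass cutter with a straight ochre handle, 18 x 152 x 18 mm, lying on the bench. Origin: centre of its underside; y along its length, the handle (18 mm wide, 18 mm high) from y = -44 to y = +76 mm, the thin metal head at the -y end; z up. 50 g or so
- offcut: flat green offcut of glass, four-sided, 42 x 65 x 8 mm (its long sides taper from 42 mm at the -y end to 34 mm at the +y end), lying on the bench. Origin: centre of its underside; x across its width of 42 mm, y along its length of 65 mm, z up. 30 g or so
- lidded_jar: the tall round glass jar with a closed ochre lid, 66 mm in diameter and 93 mm high (lid from 77 mm up, 60 mm in diameter), standing upright. Origin: centre of its underside; z up. 190 g or so
- glue_bottle: round brown plastic glue bottle with a pointed dark cap, 142 mm high in all: straight round body 50 mm in diameter up to 108 mm, then the narrow cap, 28 mm wide up to 120 mm and 12 mm wide up to its point, so a gripper that takes the body low meets the point with its palm; standing upright. Origin: centre of its underside; z up. 150 g or so
- open_jar: the short round jar without a lid, 60 mm in diameter and 62 mm high, standing upright: not part of either kit. Origin: centre of its underside; z up
Mind the look-alikes: they are no part of the job. There is more than one size of the glue_bottle; the job needs the largest.

How it is judged:
At the end, for the whole second after the job is handed in: Cutter and offcut lie flat (0.08 rad) on the plain tray's floor, inside its walls; lidded jar and glue bottle stand upright (0.08 rad) on the divided tray's floor, one per compartment; open jar within 25 mm of its start; all released and at rest (x of cutter in the frame of plain_tray between -0.09 and 0.09 m and y of cutter in the frame of plain_tray between -0.066 and 0.066 m and z of cutter in the frame of plain_tray between 0.001 and 0.0065 m and angle between each of cutter, offcut, lidded_jar, glue_bottle's own z axis and vertical below 0.08 rad and linear speed of each of cutter, offcut, lidded_jar, glue_bottle below 0.02 m/s and angular speed of each of cutter, offcut, lidded_jar, glue_bottle below 0.2 rad/s and x of offcut in the frame of plain_tray between -0.09 and 0.09 m and y of offcut in the frame of plain_tray between -0.066 and 0.066 m and z of offcut in the frame of plain_tray between 0.001 and 0.0065 m and x of lidded_jar in the frame of divided_tray between -0.09 and 0.09 m and y of lidded_jar in the frame of divided_tray between -0.044 and 0.044 m and z of lidded_jar in the frame of divided_tray between 0.001 and 0.0065 m and x of glue_bottle in the frame of divided_tray between -0.09 and 0.09 m and y of glue_bottle in the frame of divided_tray between -0.044 and 0.044 m and z of glue_bottle in the frame of divided_tray between 0.001 and 0.0065 m and ((x of lidded_jar in the frame of divided_tray above 0.03 m and x of glue_bottle in the frame of divided_tray below -0.022 m) or (x of lidded_jar in the frame of divided_tray below -0.03 m and x of glue_bottle in the frame of divided_tray above 0.022 m)) and distance of open_jar from where it was at the start of the episode below 0.025 m); the robot touches nothing.
It fails at once if The short open jar is moved more than 25 mm or tipped (distance of open_jar from where it was at the start of the episode above 0.025 m or angle between open_jar's own z axis and vertical above 0.35 rad).
It fails at once if The glass cutter is let fall (moves faster than 0.6 m/s without touching the fingers) (linear speed of cutter above 0.6 m/s and contact force between cutter and the fingers below 0.02 N).
It fails at once if The glass offcut is let fall (moves faster than 0.6 m/s without touching the fingers) (linear speed of offcut above 0.6 m/s and contact force between offcut and the fingers below 0.02 N).
It fails at once if The lidded jar is let fall (moves faster than 0.6 m/s without touching the fingers) (linear speed of lidded_jar above 0.6 m/s and contact force between lidded_jar and the fingers below 0.02 N).
It fails at once if The glue bottle is let fall (moves faster than 0.6 m/s without touching the fingers) (linear speed of glue_bottle above 0.6 m/s and contact force between glue_bottle and the fingers below 0.02 N).
It also fails if it takes over 106 s, if anything falls off the work surface, if the arm or the gripper's body presses on something with over 40 N, if the wrist force passes 120 N, or if a joint passes its speed limit or range.

## Working session

There is one attempt and no reset: what is moved stays moved. The work goes in short steps, Python scripts to look and compute and a tool call to move; the robot and the scene stay as the last step left them, time stands still between calls to the robot, and variables do not carry over. Pictures are saved under pics/ and viewed, at most 14 in all, crops included, and the job is handed in when it is done.

Besides the shell and the picture viewer there is one more tool, called after ">>>" by a JSON object that holds its "fn" and its "kwargs". move_arm: Moves the arm, as the interface text tells. Its arguments: {"type":"object","properties":{"motion":{"type":"array"},"newtons":{"type":"number"}},"required":["motion"]}

```bash
mkdir -p pics
python3 - <<'E'
from workcell import manip, vision
import cv2
for n in("scene","top"):
    c=vision.camera(n); cv2.imwrite(f"pics/{n}0.png",c["pixels"][:,:,::-1]); print(n,{k:(v.tolist() if hasattr(v,'tolist') else v) for k,v in c.items() if k!="pixels"})
print(manip.get_obs())
E
```

```text
scene {'fx': 428.15462339176344, 'fy': 428.15462339176344, 'cx': 320.2963829239086, 'cy': 202.2789483892504, 'k1': -0.10645364150274701, 'R': [[0.9003433200852583, -0.43458823377504063, -0.02269301747553302], [-0.2943549974083388, -0.5697540538505127, -0.7672909836702394], [0.3205261946839775, 0.697505114809345, -0.6408974749023522]], 't': [-0.48988714693455565, 0.1402394131260952, 0.7633822378763406]}
top {'fx': 519.7538289888995, 'fy': 519.7538289888995, 'cx': 321.36850380170057, 'cy': 201.06872458660004, 'k1': -0.13809945726980236, 'R': [[-0.006259551616332999, -0.9998174250251934, 0.018053659727436378], [-0.9910876976776284, 0.0038004910257719267, -0.13315679396869262], [0.13306387009861204, -0.018726261878832702, -0.9909305392359372]], 't': [-0.07170370483901635, 0.5133707787463827, 1.0355495518269966]}
{'clock': 0.1, 'joint_pos': array([-1.30558549,  0.33281468, -0.06473861,  1.46086461,  0.02161934,
        1.34989715, -0.08853137]), 'joint_velocities': array([ 0.00028884, -0.00074358,  0.00123172, -0.00071706, -0.00025212,
        0.00042339,  0.00073459]), 'tau': array([ 8.56118586e-04, -6.26740980e+01,  4.87954030e-02, -3.92436540e+01,
        1.63001823e-02,  6.87262407e-03,  2.87557327e-05]), 'position': array([0.17729948, 0.59897087, 0.23058837]), 'ee_rot': array([ 1.43394994e-01,  9.89665328e-01, -6.40819550e-04, -6.02399510e-05]), 'ft_force': array([ 0.21640688, -0.40158818,  0.48951952]), 'torque': array([0.05459819, 0.0018156 , 0.01962186]), 'grasp_force': 0.0, 'grip_width': 1.0020480347862308}
```

View pics/scene0.png

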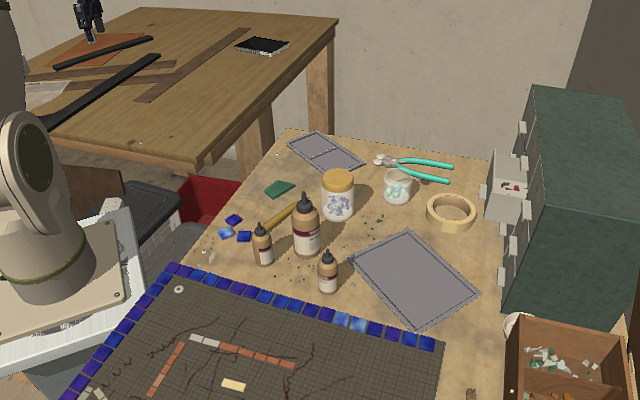

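View pics/top0.png

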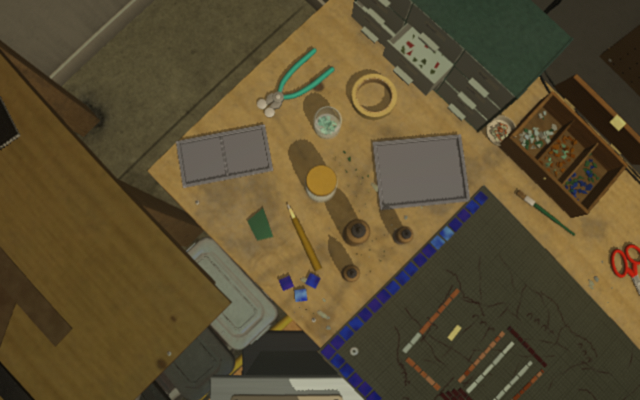

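The scene view shows three glue bottles at about (306,225), (263,245) and (328,272). The one at (306,225) is clearly the tallest, and it is probably the one at (357,231) in the top view. In the top view I also see:
- lidded jar (320,183)
- open jar (327,122)
- divided tray (224,155)
- plain tray (419,170)
- offcut (260,223)
- cutter from (290,205) to (317,268)

I'll enlarge to confirm these.

Run:
```python
import cv2
t=cv2.imread("pics/top0.png")[115:290,170:480]; cv2.imwrite("pics/topc.png",cv2.convertScaleAbs(cv2.resize(t,None,fx=2.5,fy=2.5,interpolation=cv2.INTER_CUBIC),alpha=1.5))
t=cv2.imread("pics/scene0.png")[130:335,220:485]; cv2.imwrite("pics/scenec.png",cv2.resize(t,None,fx=2.9,fy=2.9,interpolation=cv2.INTER_CUBIC))
```

```text
(no output)
```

View pics/topc.png

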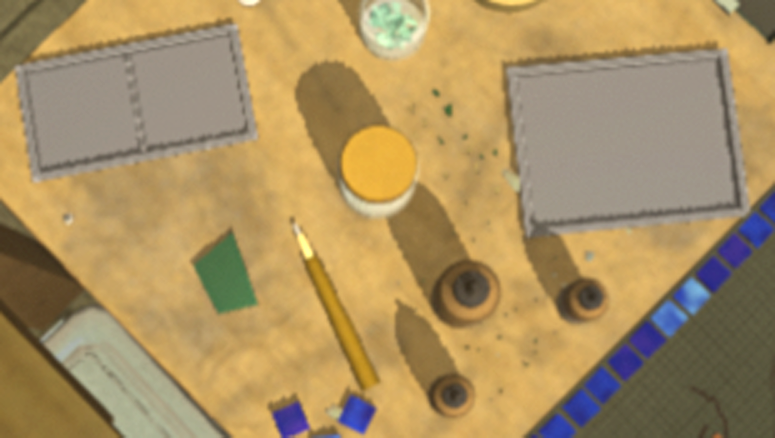

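View pics/scenec.png

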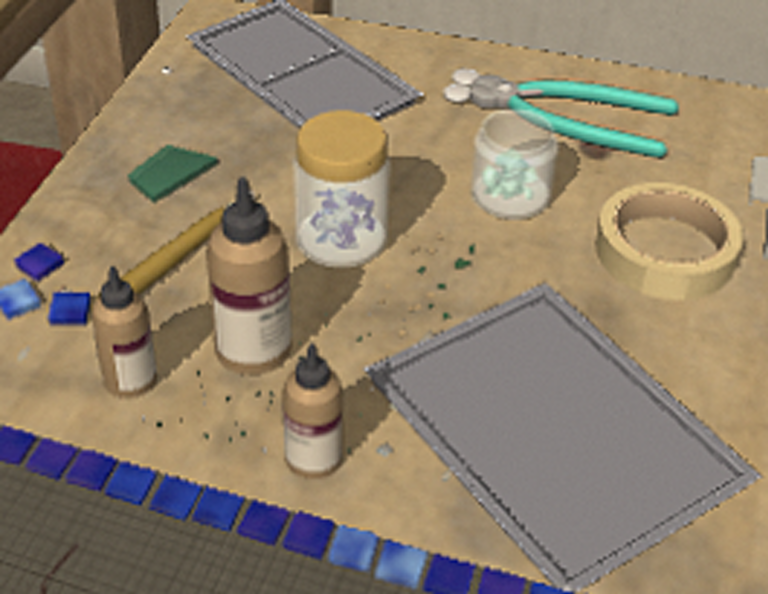

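The crops confirm the picks:
- **Glue bottle:** the largest is at top crop (467,291) and scene crop (248,280). The two smaller ones are decoys, at top crop (453,395) and (585,298).
- **Lidded jar:** its ochre lid is at top crop (379,163).
- **Open jar:** at top crop (393,22).

Next I'll measure everything.

```bash
cat > h.py <<'E'
import numpy as np, cv2, json
from workcell import manip, vision
def cam(n):
    c=vision.camera(n); return c
def ray(c,px):
    K=np.array([[c["fx"],0,c["cx"]],[0,c["fy"],c["cy"]],[0,0,1.]])
    return cv2.undistortPointsIter(np.float64(px).reshape(-1,1,2),K,np.array([c["k1"],0,0,0.]),None,None,(3,100,1e-12)).reshape(-1,2)
def at(c,px,z):
    r=ray(c,px); R=np.array(c["R"]);t=np.array(c["t"]); C=-R.T@t
    d=np.c_[r,np.ones(len(r))]@R
    return C+d*((z-C[2])/d[:,2])[:,None]
def tc(p): return (np.float64(p)+.5)/2.5-.5+[170,115]
def sc(p): return (np.float64(p)+.5)/2.9-.5+[220,130]
def rect(mask):
    n,l,s,_=cv2.connectedComponentsWithStats(mask.astype(np.uint8)); return n,l,s
E
python3 - <<'E'
from h import *
np.set_printoptions(precision=4,suppress=True)
c=cam("top"); s=cam("scene")
for n,p,z in [("div",[(17,69),(235,23),(256,134),(37,180)],.011),("plain",[(507,65),(722,48),(747,212),(530,233)],.011)]:
    X=at(c,tc(p),z)[:,:2]; e=np.roll(X,-1,0)-X; print(n,X.mean(0),np.linalg.norm(e,axis=1),np.degrees(np.arctan2(e[:,1],e[:,0])))
n,p="div s",[(190,36),(280,1),(424,97)]
print(n,at(s,sc(p),.011)); print("plain s",at(s,sc([(370,372),(545,285),(761,475),(570,590)]),.011), "div top", at(c,tc([(17,69),(235,23),(256,134),(37,180)]),.011))
print("jar lid",at(c,tc([(379,163)]),.093), at(s,sc([(343,134)]),.093),"base s",at(s,sc([(342,248)]),.0))
print("bot tip",at(c,tc([(469,287)]),.142),"body",at(c,tc([(467,292)]),.108), "s tip",at(s,sc([(242,180)]),.142))
print("open jar rim",at(c,tc([(396,18)]),.062), at(s,sc([(516,130)]),.062))
print("small",at(c,tc([(453,395),(585,298)]),.08))
h=cv2.cvtColor(c["pixels"],cv2.COLOR_RGB2HSV).astype(int)
def seg(m,box,z,name):
    M=np.zeros(m.shape,np.uint8);x0,y0,x1,y1=box;M[y0:y1,x0:x1]=m[y0:y1,x0:x1]
    k,_=cv2.findContours(M,cv2.RETR_EXTERNAL,cv2.CHAIN_APPROX_NONE);k=max(k,key=cv2.contourArea)
    X=at(c,k.reshape(-1,2),z)[:,:2]; r=cv2.minAreaRect((X*1000).astype(np.float32)); print(name,r,cv2.boxPoints(r)); 
    print(at(c,cv2.approxPolyDP(k,2,True).reshape(-1,2),z)[:,:2])
seg((h[...,0]>55)&(h[...,0]<95)&(h[...,1]>90),(240,195,285,250),.008,"offcut")
print("cutter",at(c,tc([(293,219),(310,260),(370,385)]),.009))
hc=h[...,0];seg((hc>10)&(hc<28)&(h[...,1]>170),(285,190,325,275),.009,"cutter")
E
```

```text
div [0.6162 0.1327] [0.1923 0.0995 0.1904 0.0993] [ -78.2211 -168.9805  101.7313   12.1199]
plain [ 0.5823 -0.2881] [0.19   0.1453 0.1888 0.1465] [ -85.1361 -173.9961   95.2336    6.4599]
div s [[0.5495 0.2154 0.011 ]
 [0.6447 0.2326 0.011 ]
 [0.6826 0.04   0.011 ]]
plain s [[ 0.5001 -0.2041  0.011 ]
 [ 0.6425 -0.1885  0.011 ]
 [ 0.6628 -0.3798  0.011 ]
 [ 0.5198 -0.3914  0.011 ]] div top [[0.6452 0.2368 0.011 ]
 [0.6845 0.0485 0.011 ]
 [0.5869 0.0295 0.011 ]
 [0.5481 0.2159 0.011 ]]
jar lid [[ 0.547  -0.0733  0.093 ]] [[ 0.5492 -0.0731  0.093 ]] base s [[ 0.5442 -0.0817  0.    ]]
bot tip [[ 0.4455 -0.1382  0.142 ]] body [[ 0.4444 -0.1396  0.108 ]] s tip [[ 0.446  -0.1447  0.142 ]]
open jar rim [[ 0.6736 -0.0887  0.062 ]] [[ 0.6803 -0.0882  0.062 ]]
small [[ 0.3662 -0.13    0.08  ]
 [ 0.4411 -0.2352  0.08  ]]
offcut ((465.83740234375, 56.25665283203125), (56.18422317504883, 34.8858642578125), 20.831729888916016) [[433.3786  62.5691]
 [445.7848  29.9637]
 [498.2962  49.9442]
 [485.89    82.5496]]
[[0.4981 0.0504]
 [0.4791 0.0566]
 [0.4812 0.065 ]
 [0.4748 0.0481]
 [0.4685 0.0544]
 [0.4728 0.0628]
 [0.4665 0.067 ]
 [0.4749 0.0776]
 [0.4391 0.0583]
 [0.4453 0.0311]]
cutter [[ 0.5142 -0.0021  0.009 ]
 [ 0.4794 -0.0164  0.009 ]
 [ 0.3747 -0.0663  0.009 ]]
cutter ((427.32720947265625, -41.826473236083984), (117.90869903564453, 15.08834171295166), 25.0250186920166) [[370.716  -59.929 ]
 [377.0986 -73.6009]
 [483.9384 -23.7239]
 [477.5558 -10.052 ]]
[[ 0.4808 -0.0171]
 [ 0.4703 -0.015 ]
 [ 0.372  -0.0627]
 [ 0.3823 -0.0711]
 [ 0.4639 -0.0318]]
```

```bash
cat >> h.py <<'E'
from scipy.spatial.transform import Rotation as Ro
def plan(wps,start=None,vmax=.045,yaw=None):
    o=manip.get_obs(); R=Ro.from_quat(o["ee_rot"]).as_matrix()
    p=o["position"] if start is None else np.array(start)
    print("pos",o["position"].round(4),"zax",R[:,2].round(3),"yaw y",np.degrees(np.arctan2(R[1,1],R[0,1])).round(2),"grip",o["grip_width"],o["grasp_force"],"F",o["ft_force"].round(1),"t",o["clock"],"j",o["joint_pos"].round(2))
    for w in wps:
        d=R.T@(np.array(w)-p)/.75; n=max(1,int(np.ceil(np.linalg.norm(d)*.75/vmax))); print("->",w,"rows",n,"each",(d/n).round(4)); p=np.array(w)
E
python3 - <<'E'
from h import *
c=cam("top")
X=at(c,tc([(193,263),(231,230),(256,301),(218,313)]),.008)[:,:2];e=np.roll(X,-1,0)-X
print(X.round(4),X.mean(0),np.linalg.norm(e,axis=1),np.degrees(np.arctan2(e[:,1],e[:,0])))
plan([(.42,.3,.235),(.445,-.14,.235)])
E
```

```text
[[0.4773 0.0821]
 [0.5051 0.0503]
 [0.4451 0.0288]
 [0.4352 0.0606]] [0.46567106 0.05543971] [0.0422739  0.06371348 0.03332561 0.04725166] [ -48.78926467 -160.34443986  107.3936465    26.97240268]
pos [0.1773 0.5991 0.2309] zax [-0.    -0.001 -1.   ] yaw y 73.51 grip 0.9973479607801677 0.0 F [ 0.3 -0.8  0.7] t 0.25 j [-1.31  0.33 -0.06  1.46  0.02  1.35 -0.09]
-> (0.42, 0.3, 0.235) rows 9 each [-0.047  -0.0323 -0.0006]
-> (0.445, -0.14, 0.235) rows 10 each [-0.0198 -0.0553  0.    ]
```

>>> {"fn": "move_arm", "kwargs": {"motion": [[[-0.047, -0.0323, 0], [0, 0, 0], 1], [[-0.047, -0.0323, 0], [0, 0, 0], 1], [[-0.047, -0.0323, 0], [0, 0, 0], 1], [[-0.047, -0.0323, 0], [0, 0, 0], 1], [[-0.047, -0.0323, 0], [0, 0, 0], 1], [[-0.047, -0.0323, 0], [0, 0, 0], 1], [[-0.047, -0.0323, 0], [0, 0, 0], 1], [[-0.047, -0.0323, 0], [0, 0, 0], 1], [[-0.047, -0.0323, 0], [0, 0, 0], 1], [[-0.0198, -0.0553, 0], [0, 0, 0], 1], [[-0.0198, -0.0553, 0], [0, 0, 0], 1], [[-0.0198, -0.0553, 0], [0, 0, 0], 1]], "newtons": 40}}

```text
clock: 1.45
position: [0.427, 0.1664, 0.2312]
ee_rot: [0.143, 0.99, 0.0, -0.0]
ft_force: [0.9, -0.8, 0.3]
grip_width: 1.0
grasp_force: 0.0
```

>>> {"fn": "move_arm", "kwargs": {"motion": [[[-0.0198, -0.0553, 0], [0, 0, 0], 0.6], [[-0.0198, -0.0553, 0], [0, 0, 0], 0.6], [[-0.0198, -0.0553, 0], [0, 0, 0], 0.6], [[-0.0198, -0.0553, 0], [0, 0, 0], 0.6], [[-0.0198, -0.0553, 0], [0, 0, 0], 0.6], [[-0.0198, -0.0553, 0], [0, 0, 0], 0.6], [[-0.0198, -0.0553, 0], [0, 0, 0], 0.6], [[0, 0, 0], [0, 0, 0], 0.6], [[0, 0, 0], [0, 0, 0], 0.6], [[0, 0, 0], [0, 0, 0], 0.6]]}}

```text
clock: 2.45
position: [0.4444, -0.1386, 0.2312]
ee_rot: [0.143, 0.99, 0.0, -0.0]
ft_force: [-0.1, -0.2, 0.4]
grip_width: 0.797
grasp_force: 0.0
```

Run:
```python
from h import *
plan([(.4445,-.140,.20),(.4445,-.140,.075)],vmax=.025)
for n in("scene","top"): cv2.imwrite(f"pics/{n}1.png",cam(n)["pixels"][:,:,::-1])
a=cv2.imread("pics/scene1.png")[80:310,200:460]; b=cv2.imread("pics/top1.png")[130:290,250:470]
a=cv2.resize(a,(400,354));b=cv2.convertScaleAbs(cv2.resize(b,(400,291)),alpha=1.5)
o=np.zeros((354,800,3),np.uint8);o[:,:400]=a;o[:291,400:]=b;cv2.imwrite("pics/m1.png",o)
```

```text
pos [ 0.4444 -0.1386  0.2312] zax [-0.  0. -1.] yaw y 73.59 grip 0.7966793751959049 0.0 F [-0.1 -0.2  0.4] t 2.45 j [-0.48 -0.07  0.67  1.89  0.04  1.3   1.46]
-> (0.4445, -0.14, 0.2) rows 2 each [-0.0003 -0.0009  0.0208]
-> (0.4445, -0.14, 0.075) rows 5 each [-0.     -0.      0.0333]
```

View pics/m1.png

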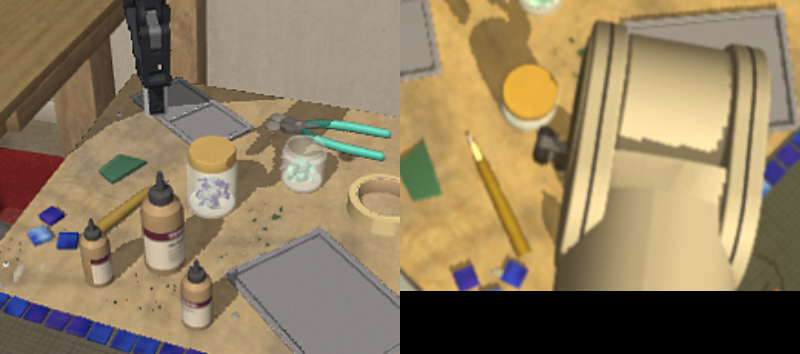

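The gripper's fingertips, at about (155,108) in the scene half, are directly above the large bottle's tip at (160,180). I'll descend and grip.

>>> {"fn": "move_arm", "kwargs": {"motion": [[[0, -0.0015, 0.035], [0, 0, 0], 0.6], [[0, 0, 0.035], [0, 0, 0], 0.6], [[0, 0, 0.035], [0, 0, 0], 0.6], [[0, 0, 0.035], [0, 0, 0], 0.6], [[0, 0, 0.035], [0, 0, 0], 0.6], [[0, 0, 0.033], [0, 0, 0], 0.6], [[0, 0, 0], [0, 0, 0], -0.2], [[0, 0, 0], [0, 0, 0], -0.2], [[0, 0, 0], [0, 0, 0], -0.2], [[0, 0, 0], [0, 0, 0], -0.2], [[0, 0, 0], [0, 0, 0], -0.2], [[0, 0, 0], [0, 0, 0], -0.2]], "newtons": 35}}

```text
clock: 3.75
position: [0.4443, -0.1406, 0.0757]
ee_rot: [0.143, 0.99, 0.0, 0.0]
ft_force: [0.7, 0.1, -1.1]
grip_width: 0.576
grasp_force: 37.5
```

>>> {"fn": "move_arm", "kwargs": {"motion": [[[0, 0, -0.015], [0, 0, 0], -0.2], [[0, 0, -0.03], [0, 0, 0], -0.2], [[0, 0, -0.04], [0, 0, 0], -0.2], [[0, 0, -0.04], [0, 0, 0], -0.2], [[0, 0, -0.04], [0, 0, 0], -0.2], [[0, 0, -0.015], [0, 0, 0], -0.2], [[0, 0, 0], [0, 0, 0], -0.2]]}}

```text
clock: 4.45
position: [0.4449, -0.1409, 0.2118]
ee_rot: [0.143, 0.99, 0.0, 0.002]
ft_force: [0.3, 0.1, -1.8]
grip_width: 0.576
grasp_force: 37.6
```

Run:
```python
from h import *
plan([(.607,.176,.205),(.607,.176,.081)],vmax=.035)
```

```text
pos [ 0.4449 -0.1409  0.2118] zax [ 0.003  0.001 -1.   ] yaw y 73.5 grip 0.576086713865261 37.57300615310669 F [ 0.3  0.1 -1.8] t 4.45 j [-0.49 -0.05  0.69  1.92  0.03  1.26  1.47]
-> (0.607, 0.176, 0.205) rows 11 each [-0.0079  0.0424  0.0009]
-> (0.607, 0.176, 0.081) rows 4 each [ 0.0001 -0.0001  0.0413]
```

>>> {"fn": "move_arm", "kwargs": {"motion": [[[-0.004, 0.0212, 0], [0, 0, 0], -0.2], [[-0.0079, 0.0424, 0], [0, 0, 0], -0.2], [[-0.0079, 0.0424, 0], [0, 0, 0], -0.2], [[-0.0079, 0.0424, 0], [0, 0, 0], -0.2], [[-0.0079, 0.0424, 0], [0, 0, 0], -0.2], [[-0.0079, 0.0424, 0], [0, 0, 0], -0.2], [[-0.0079, 0.0424, 0], [0, 0, 0], -0.2], [[-0.0079, 0.0424, 0], [0, 0, 0], -0.2], [[-0.0079, 0.0424, 0], [0, 0, 0], -0.2], [[-0.0079, 0.0424, 0], [0, 0, 0], -0.2], [[-0.0079, 0.0424, 0], [0, 0, 0], -0.2], [[-0.004, 0.0212, 0], [0, 0, 0], -0.2]]}}

```text
clock: 5.65
position: [0.6053, 0.1806, 0.2071]
ee_rot: [0.142, 0.99, -0.0, -0.002]
ft_force: [-0.2, -0.1, -0.9]
grip_width: 0.573
grasp_force: 37.5
```

>>> {"fn": "move_arm", "kwargs": {"motion": [[[0, 0, 0.02], [0, 0, 0], -0.2], [[0, 0, 0.03], [0, 0, 0], -0.2], [[0, 0, 0.03], [0, 0, 0], -0.2], [[0, 0, 0.03], [0, 0, 0], -0.2], [[0, 0, 0.02], [0, 0, 0], -0.2], [[0, 0, 0.01], [0, 0, 0], -0.2], [[0, 0, 0], [0, 0, 0], -0.2], [[0, 0, 0], [0, 0, 0], -0.2]]}}

```text
clock: 6.45
position: [0.6063, 0.1762, 0.1059]
ee_rot: [0.144, 0.99, 0.0, 0.0]
ft_force: [0.1, 0.2, -0.2]
grip_width: 0.575
grasp_force: 37.6
```

Run:
```python
from h import *
plan([(.607,.176,.081)],vmax=.035)
for n in("scene","top"): cv2.imwrite(f"pics/{n}2.png",cam(n)["pixels"][:,:,::-1])
a=cv2.imread("pics/scene2.png")[40:240,240:460]; b=cv2.imread("pics/top2.png")[90:250,150:370]
a=cv2.resize(a,(400,364));b=cv2.convertScaleAbs(cv2.resize(b,(400,291)),alpha=1.5)
o=np.zeros((364,800,3),np.uint8);o[:,:400]=a;o[:291,400:]=b;cv2.imwrite("pics/m2.png",o)
```

```text
pos [0.6063 0.1762 0.1059] zax [ 0.001  0.    -1.   ] yaw y 73.5 grip 0.5745189694301459 37.566983699798584 F [ 0.1  0.2 -0.2] t 6.45 j [-0.7   0.46  0.45  1.61 -0.22  1.12  1.09]
-> (0.607, 0.176, 0.081) rows 1 each [-0.001  -0.      0.0332]
```

View pics/m2.png

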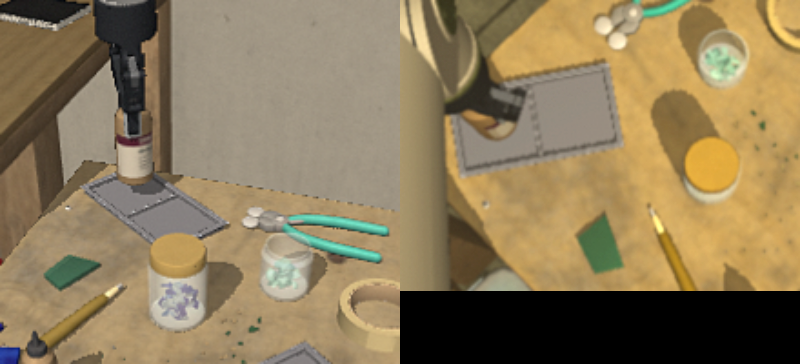

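The bottle hangs over the left compartment, with its base at scene crop (135,180). I'll lower it.

>>> {"fn": "move_arm", "kwargs": {"motion": [[[-0.001, 0, 0.012], [0, 0, 0], -0.2], [[0, 0, 0.01], [0, 0, 0], -0.2], [[0, 0, 0.006], [0, 0, 0], -0.2], [[0, 0, 0.004], [0, 0, 0], -0.2], [[0, 0, 0.002], [0, 0, 0], -0.2], [[0, 0, 0], [0, 0, 0], -0.2], [[0, 0, 0], [0, 0, 0], -0.2], [[0, 0, 0], [0, 0, 0], -0.2]]}}

```text
clock: 7.35
position: [0.6068, 0.176, 0.0801]
ee_rot: [0.143, 0.99, 0.0, 0.0]
ft_force: [-0.0, 0.4, -1.7]
grip_width: 0.572
grasp_force: 37.6
```

>>> {"fn": "move_arm", "kwargs": {"motion": [[[0, 0, 0.001], [0, 0, 0], -0.2], [[0, 0, 0], [0, 0, 0], -0.2], [[0, 0, 0], [0, 0, 0], 0.2], [[0, 0, 0], [0, 0, 0], 0.25], [[0, 0, 0], [0, 0, 0], 0.35], [[0, 0, 0], [0, 0, 0], 0.45], [[0, 0, 0], [0, 0, 0], 0.6], [[0, 0, 0], [0, 0, 0], 0.7], [[0, 0, 0], [0, 0, 0], 0.7], [[0, 0, -0.02], [0, 0, 0], 0.7], [[0, 0, -0.04], [0, 0, 0], 0.8], [[0, 0, -0.04], [0, 0, 0], 1]]}}

```text
clock: 8.55
position: [0.6065, 0.1757, 0.1558]
ee_rot: [0.144, 0.99, -0.0, -0.0]
ft_force: [0.7, -0.3, -0.5]
grip_width: 1.0
grasp_force: 0.0
```

Run:
```python
from h import *
plan([(.547,-.074,.205),(.547,-.074,.036)],vmax=.04)
```

```text
pos [0.6065 0.1757 0.1558] zax [-0. -0. -1.] yaw y 73.5 grip 0.9997861144991393 0.0 F [ 0.7 -0.3 -0.5] t 8.55 j [-0.72  0.42  0.47  1.56 -0.2   1.21  1.07]
-> (0.547, -0.074, 0.205) rows 7 each [-0.0026 -0.0488 -0.0094]
-> (0.547, -0.074, 0.036) rows 5 each [-0.      0.      0.0451]
```

>>> {"fn": "move_arm", "kwargs": {"motion": [[[0, 0, -0.04], [0, 0, 0], 1], [[0, 0, -0.025], [0, 0, 0], 1], [[-0.0026, -0.0488, 0], [0, 0, 0], 1], [[-0.0026, -0.0488, 0], [0, 0, 0], 1], [[-0.0026, -0.0488, 0], [0, 0, 0], 1], [[-0.0026, -0.0488, 0], [0, 0, 0], 1], [[-0.0026, -0.0488, 0], [0, 0, 0], 1], [[-0.0026, -0.0488, 0], [0, 0, 0], 1], [[-0.0026, -0.0488, 0], [0, 0, 0], 1], [[0, 0, 0.03], [0, 0, 0], 1], [[0, 0, 0.03], [0, 0, 0], 1], [[0, 0, 0], [0, 0, 0], 1]]}}

```text
clock: 9.75
position: [0.5455, -0.0737, 0.1564]
ee_rot: [0.144, 0.99, -0.0, -0.002]
ft_force: [-0.9, -0.1, -0.4]
grip_width: 0.996
grasp_force: 0.0
```

Run:
```python
from h import *
plan([(.547,-.074,.036)],vmax=.025)
for n in("scene","top"): cv2.imwrite(f"pics/{n}3.png",cam(n)["pixels"][:,:,::-1])
a=cv2.imread("pics/scene3.png")[40:240,240:460]; b=cv2.imread("pics/top3.png")[90:250,150:370]
a=cv2.resize(a,(400,364));b=cv2.convertScaleAbs(cv2.resize(b,(400,291)),alpha=1.5)
o=np.zeros((364,800,3),np.uint8);o[:,:400]=a;o[:291,400:]=b;cv2.imwrite("pics/m3.png",o)
```

```text
pos [ 0.5455 -0.0737  0.1564] zax [-0.003  0.    -1.   ] yaw y 73.48 grip 0.9964071554527139 0.0 F [-0.9 -0.1 -0.4] t 9.75 j [-0.47  0.25  0.6   1.78 -0.15  1.16  1.46]
-> (0.547, -0.074, 0.036) rows 5 each [-0.0005  0.0001  0.0321]
```

View pics/m3.png

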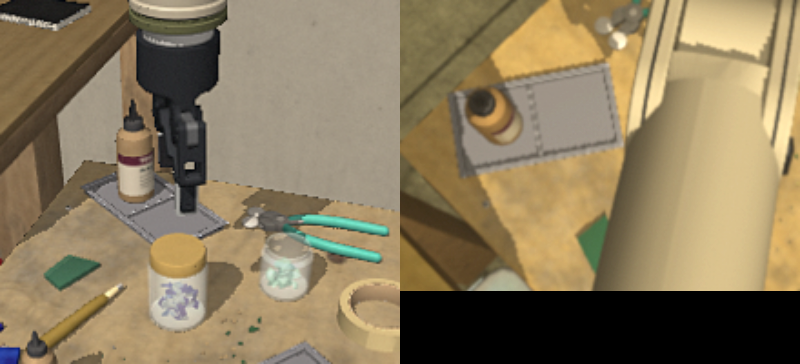

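The bottle stands upright in the left compartment, at top crop (493,125). The gripper is over the jar, so I'll descend and grip.

>>> {"fn": "move_arm", "kwargs": {"motion": [[[-0.0005, 0, 0.03], [0, 0, 0], 1], [[-0.0005, 0, 0.032], [0, 0, 0], 1], [[-0.0005, 0, 0.032], [0, 0, 0], 1], [[0, 0, 0.032], [0, 0, 0], 1], [[0, 0, 0.033], [0, 0, 0], 1], [[0, 0, 0], [0, 0, 0], 1], [[0, 0, 0], [0, 0, 0], 0.2], [[0, 0, 0], [0, 0, 0], 0.2], [[0, 0, 0], [0, 0, 0], 0.2], [[0, 0, 0], [0, 0, 0], 0.2], [[0, 0, 0], [0, 0, 0], 0.2]], "newtons": 35}}

```text
clock: 10.95
position: [0.5497, -0.0739, 0.0408]
ee_rot: [0.143, 0.99, 0.001, 0.002]
ft_force: [-1.6, 0.3, 8.3]
grip_width: 0.756
grasp_force: 40.1
```

>>> {"fn": "move_arm", "kwargs": {"motion": [[[0, 0, -0.01], [0, 0, 0], 0.2], [[0, 0, -0.02], [0, 0, 0], 0.2], [[0, 0, -0.04], [0, 0, 0], 0.2], [[0, 0, -0.04], [0, 0, 0], 0.2], [[0, 0, -0.02], [0, 0, 0], 0.2], [[0, 0, 0], [0, 0, 0], 0.2], [[0, 0, 0], [0, 0, 0], 0.2]]}}

```text
clock: 11.65
position: [0.5477, -0.0736, 0.1355]
ee_rot: [0.143, 0.99, 0.0, -0.0]
ft_force: [-0.1, 0.3, -2.5]
grip_width: 0.754
grasp_force: 39.7
```

Run:
```python
from h import *
plan([(.626,.085,.138),(.626,.085,.05)],vmax=.03)
cv2.imwrite("pics/s4.png",cv2.resize(cam("scene")["pixels"][40:240,240:460,::-1],(440,400)))
```

```text
pos [ 0.5477 -0.0736  0.1355] zax [-0.  0. -1.] yaw y 73.53 grip 0.753996553925348 39.72063698689453 F [-0.1  0.3 -2.5] t 11.65 j [-0.46  0.28  0.6   1.8  -0.17  1.12  1.48]
-> (0.626, 0.085, 0.138) rows 6 each [-0.0067  0.0387 -0.0005]
-> (0.626, 0.085, 0.05) rows 3 each [-0.     -0.      0.0391]
```

View pics/s4.png

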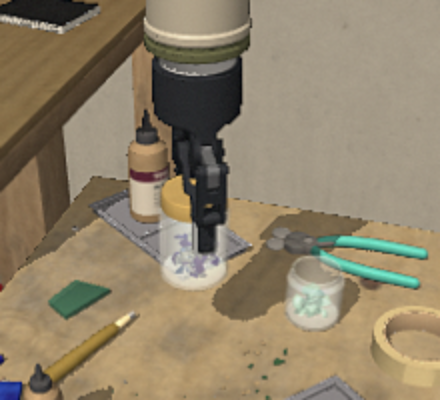

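The jar is held upright and off the bench. I'll carry it to the right compartment.

>>> {"fn": "move_arm", "kwargs": {"motion": [[[-0.0067, 0.0387, 0], [0, 0, 0], 0.2], [[-0.0067, 0.0387, 0], [0, 0, 0], 0.2], [[-0.0067, 0.0387, 0], [0, 0, 0], 0.2], [[-0.0067, 0.0387, 0], [0, 0, 0], 0.2], [[-0.0067, 0.0387, 0], [0, 0, 0], 0.2], [[-0.0067, 0.0387, 0], [0, 0, 0], 0.2], [[0, 0, 0.02], [0, 0, 0], 0.2], [[0, 0, 0.03], [0, 0, 0], 0.2], [[0, 0, 0.03], [0, 0, 0], 0.2], [[0, 0, 0.01], [0, 0, 0], 0.2], [[0, 0, 0], [0, 0, 0], 0.2], [[0, 0, 0], [0, 0, 0], 0.2]]}}

```text
clock: 12.9
position: [0.6266, 0.0842, 0.0689]
ee_rot: [0.144, 0.99, -0.0, 0.0]
ft_force: [-0.3, 0.4, -1.5]
grip_width: 0.756
grasp_force: 39.7
```

Run:
```python
from h import *
plan([(.626,.085,.047)],vmax=.03)
for n in("scene","top"): cv2.imwrite(f"pics/{n}5.png",cam(n)["pixels"][:,:,::-1])
a=cv2.imread("pics/scene5.png")[100:220,260:400]; b=cv2.imread("pics/top5.png")[90:250,150:370]
a=cv2.resize(a,(400,343));b=cv2.convertScaleAbs(cv2.resize(b,(400,291)),alpha=1.5)
o=np.zeros((364,800,3),np.uint8);o[:343,:400]=a;o[:291,400:]=b;cv2.imwrite("pics/m5.png",o)
```

```text
pos [0.6266 0.0842 0.0689] zax [ 0. -0. -1.] yaw y 73.49 grip 0.7562963592820333 39.70425275503658 F [-0.3  0.4 -1.5] t 12.9 j [-0.58  0.52  0.5   1.64 -0.27  1.05  1.28]
-> (0.626, 0.085, 0.047) rows 1 each [0.0011 0.0008 0.0292]
```

View pics/m5.png

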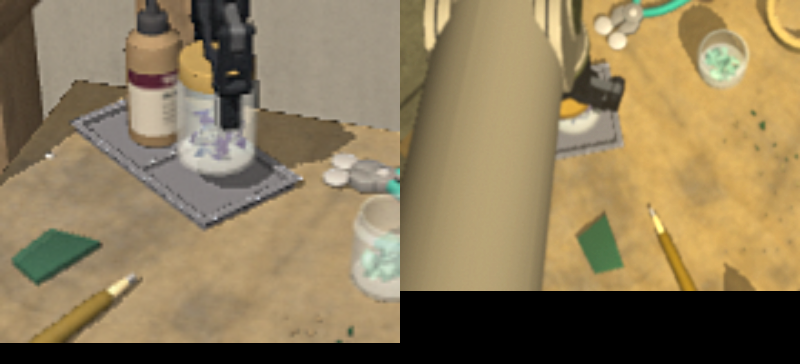

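The jar hovers over the right compartment, with its base at scene crop (218,160) about 25 mm above the floor. I'll lower it slowly.

>>> {"fn": "move_arm", "kwargs": {"motion": [[[0, 0, 0.012], [0, 0, 0], 0.2], [[0, 0, 0.01], [0, 0, 0], 0.2], [[0, 0, 0.005], [0, 0, 0], 0.2], [[0, 0, 0.002], [0, 0, 0], 0.2], [[0, 0, 0.001], [0, 0, 0], 0.2], [[0, 0, 0], [0, 0, 0], 0.2], [[0, 0, 0], [0, 0, 0], 0.2]]}}

```text
clock: 13.7
position: [0.6266, 0.0845, 0.0463]
ee_rot: [0.143, 0.99, 0.0, 0.0]
ft_force: [-0.1, 0.6, -2.5]
grip_width: 0.756
grasp_force: 39.7
```

>>> {"fn": "move_arm", "kwargs": {"motion": [[[0, 0, 0.001], [0, 0, 0], 0.2], [[0, 0, 0.001], [0, 0, 0], 0.2], [[0, 0, 0], [0, 0, 0], 0.2], [[0, 0, 0], [0, 0, 0], 0.2]]}}

```text
clock: 14.1
position: [0.6266, 0.0846, 0.0449]
ee_rot: [0.143, 0.99, 0.0, 0.0]
ft_force: [-2.4, 0.2, 3.6]
grip_width: 0.759
grasp_force: 40.2
```

The floor has taken the jar's weight. I'll release it and retreat.

>>> {"fn": "move_arm", "kwargs": {"motion": [[[0, 0, 0], [0, 0, 0], 0.55], [[0, 0, 0], [0, 0, 0], 0.6], [[0, 0, 0], [0, 0, 0], 0.7], [[0, 0, 0], [0, 0, 0], 0.85], [[0, 0, 0], [0, 0, 0], 1], [[0, 0, 0], [0, 0, 0], 1], [[0, 0, 0], [0, 0, 0], 1], [[0, 0, -0.03], [0, 0, 0], 1], [[0, 0, -0.05], [0, 0, 0], 1], [[0, 0, -0.05], [0, 0, 0], 1], [[0, 0, -0.05], [0, 0, 0], 1], [[0, 0, 0], [0, 0, 0], 1]]}}

```text
clock: 15.3
position: [0.6291, 0.0845, 0.1853]
ee_rot: [0.144, 0.99, 0.002, 0.004]
ft_force: [0.5, 0.1, -0.0]
grip_width: 1.0
grasp_force: 0.0
```

Run:
```python
from h import *
plan([(.466,.0555,.165),(.466,.0555,.08)],vmax=.04)
```

```text
pos [0.6291 0.0845 0.1853] zax [ 0.008  0.002 -1.   ] yaw y 73.49 grip 1.0003949204212774 0.0 F [ 0.5  0.1 -0. ] t 15.3 j [-0.61  0.4   0.54  1.53 -0.21  1.26  1.23]
-> (0.466, 0.0555, 0.165) rows 5 each [ 0.0395 -0.0198  0.005 ]
-> (0.466, 0.0555, 0.08) rows 3 each [ 0.0003 -0.0002  0.0378]
```

>>> {"fn": "move_arm", "kwargs": {"motion": [[[0.0395, -0.0198, 0], [0, 0, 0], 1], [[0.0395, -0.0198, 0], [0, 0, 0], 1], [[0.0395, -0.0198, 0], [0, 0, 0], 0.35], [[0.0395, -0.0198, 0], [0, 0, 0], 0.35], [[0.0395, -0.0198, 0], [0, 0, 0], 0.35], [[0, 0, 0.02], [0, 0, -0.177], 0.35], [[0, 0, 0.03], [0, 0, -0.177], 0.35], [[0, 0, 0.03], [0, 0, -0.177], 0.35], [[0, 0, 0.03], [0, 0, -0.177], 0.35], [[0, 0, 0], [0, 0, -0.177], 0.35], [[0, 0, 0], [0, 0, 0], 0.35], [[0, 0, 0], [0, 0, 0], 0.35]]}}

```text
clock: 16.5
position: [0.4635, 0.0554, 0.0972]
ee_rot: [-0.2, 0.98, 0.0, 0.0]
ft_force: [0.1, 0.2, -1.2]
grip_width: 0.674
grasp_force: 0.0
```

Run:
```python
from h import *
plan([(.466,.0555,.005)],vmax=.025)
cv2.imwrite("pics/s6.png",cv2.resize(cam("scene")["pixels"][80:240,200:400,::-1],(600,480)))
```

```text
pos [0.4635 0.0554 0.0972] zax [ 0.  0. -1.] yaw y 113.09 grip 0.673873875813484 0.0 F [ 0.1  0.2 -1.2] t 16.5 j [-0.71  0.11  0.52  2.05 -0.07  1.    1.82]
-> (0.466, 0.0555, 0.005) rows 4 each [-0.0008 -0.0003  0.0307]
```

View pics/s6.png

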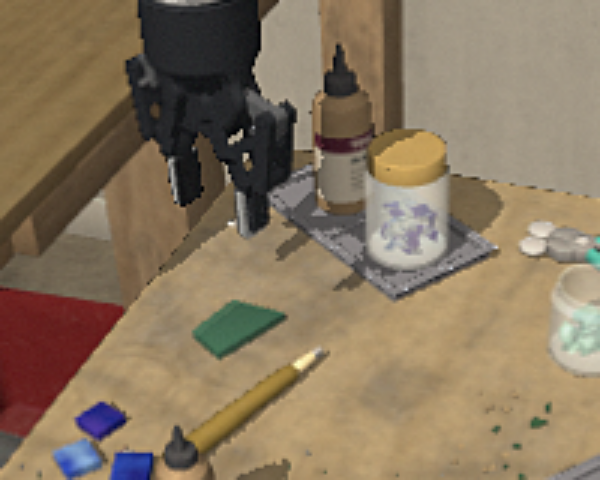

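The jar and bottle both stand upright in their compartments. The open fingers straddle the offcut, which is at about (238,327). I'll descend.

>>> {"fn": "move_arm", "kwargs": {"motion": [[[-0.001, 0, 0.03], [0, 0, 0], 0.35], [[-0.001, 0, 0.03], [0, 0, 0], 0.35], [[-0.001, 0, 0.03], [0, 0, 0], 0.35], [[0, 0, 0.02], [0, 0, 0], 0.35], [[0, 0, 0.008], [0, 0, 0], 0.35], [[0, 0, 0.005], [0, 0, 0], 0.35], [[0, 0, 0], [0, 0, 0], 0.35], [[0, 0, 0], [0, 0, 0], 0.35]]}}

```text
clock: 17.35
position: [0.4659, 0.0565, 0.0055]
ee_rot: [-0.202, 0.979, 0.0, 0.001]
ft_force: [0.1, -0.4, -0.0]
grip_width: 0.676
grasp_force: 0.0
```

>>> {"fn": "move_arm", "kwargs": {"motion": [[[0, 0, 0.005], [0, 0, 0], 0.35], [[0, 0, 0], [0, 0, 0], 0.35], [[0, 0, 0], [0, 0, 0], 0.1], [[0, 0, 0], [0, 0, 0], 0], [[0, 0, 0], [0, 0, 0], -0.1], [[0, 0, 0], [0, 0, 0], -0.25], [[0, 0, 0], [0, 0, 0], -0.4], [[0, 0, 0], [0, 0, 0], -0.4], [[0, 0, 0], [0, 0, 0], -0.4]], "newtons": 25}}

```text
clock: 18.25
position: [0.4655, 0.0563, 0.0014]
ee_rot: [-0.202, 0.979, 0.0, 0.0]
ft_force: [-2.9, -0.3, 5.5]
grip_width: 0.446
grasp_force: 24.3
```

The opening is 38 mm, which matches the offcut's middle width. I'll lift it.

>>> {"fn": "move_arm", "kwargs": {"motion": [[[0, 0, -0.01], [0, 0, 0], -0.4], [[0, 0, -0.03], [0, 0, 0], -0.4], [[0, 0, -0.04], [0, 0, 0], -0.4], [[0, 0, -0.05], [0, 0, 0], -0.4], [[0, 0, -0.05], [0, 0, 0], -0.4], [[0, 0, -0.05], [0, 0, 0], -0.4], [[0, 0, 0], [0, 0, 0], -0.4], [[0, 0, 0], [0, 0, 0], -0.4]]}}

```text
clock: 19.05
position: [0.4657, 0.0564, 0.1744]
ee_rot: [-0.202, 0.979, 0.0, 0.001]
ft_force: [-0.2, -1.1, -0.5]
grip_width: 0.444
grasp_force: 25.2
```

Run:
```python
from h import *
u=np.radians(-84.3); L=np.array([np.cos(u),np.sin(u)]); S=np.array([-L[1],L[0]])  # S ~ +x
C=np.array([.582,-.289]); P=C-S*.026; Q=C+S*.038; print("offcut",P,"cutter",Q)
plan([(*P,.17),(*P,.006)],vmax=.04)
cv2.imwrite("pics/s7.png",cv2.resize(cam("scene")["pixels"][80:240,200:400,::-1],(500,400)))
```

```text
offcut [ 0.55612856 -0.29158231] cutter [ 0.61981211 -0.28522585]
pos [0.4657 0.0564 0.1744] zax [ 0.002  0.001 -1.   ] yaw y 113.34 grip 0.44362883502360995 25.17903535399455 F [-0.2 -1.1 -0.5] t 19.05 j [-0.74  0.01  0.53  1.96 -0.01  1.17  1.77]
-> (np.float64(0.5561285551810081), np.float64(-0.2915823134933346), 0.17) rows 9 each [ 0.0081 -0.0526  0.0006]
-> (np.float64(0.5561285551810081), np.float64(-0.2915823134933346), 0.006) rows 5 each [ 0.0001 -0.      0.0437]
```

View pics/s7.png

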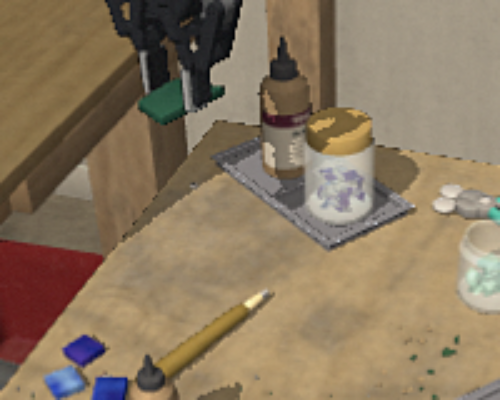

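The offcut is held level at the fingertips, at about (180,98). I'll carry it over the plain tray and turn it.

>>> {"fn": "move_arm", "kwargs": {"motion": [[[0.0081, -0.0526, 0], [0, 0, 0], -0.4], [[0.0081, -0.0526, 0], [0, 0, 0], -0.4], [[0.0081, -0.0526, 0], [0, 0, 0], -0.4], [[0.0081, -0.0526, 0], [0, 0, 0], -0.4], [[0.0081, -0.0526, 0], [0, 0, 0], -0.4], [[0.0081, -0.0526, 0], [0, 0, 0], -0.4], [[0.0081, -0.0526, 0], [0, 0, 0], -0.4], [[0.0081, -0.0526, 0], [0, 0, 0], -0.4], [[0.0081, -0.0526, 0], [0, 0, 0], -0.4], [[0, 0, 0.02], [0, 0, 0.13], -0.4], [[0, 0, 0.03], [0, 0, 0.13], -0.4], [[0, 0, 0.03], [0, 0, 0.13], -0.4]]}}

```text
clock: 20.3
position: [0.5547, -0.292, 0.1111]
ee_rot: [-0.047, 0.999, 0.0, -0.001]
ft_force: [0.1, 0.4, -1.4]
grip_width: 0.442
grasp_force: 25.2
```

>>> {"fn": "move_arm", "kwargs": {"motion": [[[0, 0, 0.03], [0, 0, 0], -0.4], [[0, 0, 0.03], [0, 0, 0], -0.4], [[0, 0, 0.015], [0, 0, 0], -0.4], [[0, 0, 0], [0, 0, 0], -0.4], [[0, 0, 0], [0, 0, 0], -0.4]]}}

```text
clock: 20.8
position: [0.5558, -0.2917, 0.0575]
ee_rot: [-0.05, 0.999, -0.0, -0.0]
ft_force: [0.0, -0.1, -0.0]
grip_width: 0.445
grasp_force: 25.2
```

Run:
```python
from h import *
plan([(.556,-.2915,.006)],vmax=.04)
for n in("scene","top"): cv2.imwrite(f"pics/{n}8.png",cam(n)["pixels"][:,:,::-1])
a=cv2.imread("pics/scene8.png")[160:340,320:490]; b=cv2.imread("pics/top8.png")[120:220,360:480]
a=cv2.resize(a,(400,424));b=cv2.convertScaleAbs(cv2.resize(b,(400,333)),alpha=1.5)
o=np.zeros((424,800,3),np.uint8);o[:,:400]=a;o[:333,400:]=b;cv2.imwrite("pics/m8.png",o)
```

```text
pos [ 0.5558 -0.2917  0.0575] zax [-0. -0. -1.] yaw y 95.77 grip 0.44479616401302213 25.211043154322397 F [ 0.  -0.1 -0. ] t 20.8 j [-0.1   0.57  0.68  1.67 -0.4   1.05  2.37]
-> (0.556, -0.2915, 0.006) rows 2 each [-0.0002  0.0001  0.0344]
```

View pics/m8.png

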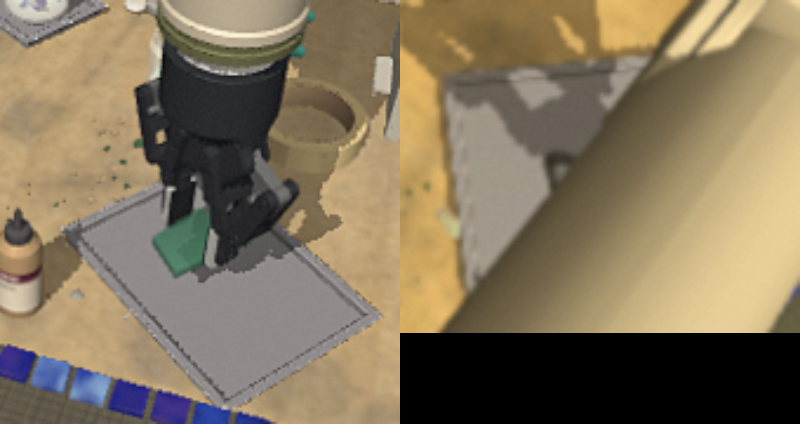

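The offcut is level and well inside the tray outline, at scene crop (185,240). I'll lower it.

>>> {"fn": "move_arm", "kwargs": {"motion": [[[0, 0, 0.025], [0, 0, 0], -0.4], [[0, 0, 0.025], [0, 0, 0], -0.4], [[0, 0, 0.01], [0, 0, 0], -0.4], [[0, 0, 0.005], [0, 0, 0], -0.4], [[0, 0, 0.002], [0, 0, 0], -0.4], [[0, 0, 0.001], [0, 0, 0], -0.4], [[0, 0, 0], [0, 0, 0], -0.4], [[0, 0, 0], [0, 0, 0], -0.4]]}}

```text
clock: 21.7
position: [0.5561, -0.2915, 0.0068]
ee_rot: [-0.05, 0.999, -0.0, 0.0]
ft_force: [0.7, -0.3, -0.9]
grip_width: 0.438
grasp_force: 25.2
```

>>> {"fn": "move_arm", "kwargs": {"motion": [[[0, 0, 0.001], [0, 0, 0], -0.4], [[0, 0, 0.001], [0, 0, 0], -0.4], [[0, 0, 0], [0, 0, 0], -0.4], [[0, 0, 0], [0, 0, 0], -0.4]]}}

```text
clock: 22.1
position: [0.5561, -0.2914, 0.0055]
ee_rot: [-0.05, 0.999, 0.0, 0.0]
ft_force: [-3.0, 2.6, 7.2]
grip_width: 0.447
grasp_force: 25.9
```

>>> {"fn": "move_arm", "kwargs": {"motion": [[[0, 0, 0], [0, 0, 0], -0.08], [[0, 0, 0], [0, 0, 0], 0], [[0, 0, 0], [0, 0, 0], 0.1], [[0, 0, 0], [0, 0, 0], 0.25], [[0, 0, 0], [0, 0, 0], 0.25], [[0, 0, 0], [0, 0, 0], 0.25], [[0, 0, -0.02], [0, 0, 0], 0.25], [[0, 0, -0.05], [0, 0, 0], 0.25], [[0, 0, -0.05], [0, 0, 0], 0.25], [[0, 0, -0.05], [0, 0, 0], 0.25], [[0, 0, -0.03], [0, 0, 0], 0.25], [[0, 0, 0], [0, 0, 0], 0.25]]}}

```text
clock: 23.3
position: [0.5573, -0.2927, 0.1596]
ee_rot: [-0.05, 0.999, -0.001, 0.003]
ft_force: [0.6, -0.3, 0.3]
grip_width: 0.627
grasp_force: 0.0
```

Run:
```python
from h import *
plan([(.437,-.037,.155)],vmax=.04)
```

```text
pos [ 0.5573 -0.2927  0.1596] zax [ 0.006 -0.002 -1.   ] yaw y 95.76 grip 0.6273167034102521 0.0 F [ 0.6 -0.3  0.3] t 23.3 j [-0.15  0.46  0.74  1.58 -0.33  1.22  2.32]
-> (0.437, -0.037, 0.155) rows 8 each [0.0157 0.0444 0.0006]
```

>>> {"fn": "move_arm", "kwargs": {"motion": [[[0.0157, 0.0444, 0], [0, 0, 0], 0], [[0.0157, 0.0444, 0], [0, 0, 0], 0], [[0.0157, 0.0444, 0], [0, 0, 0], 0], [[0.0157, 0.0444, 0], [0, 0, 0], 0], [[0.0157, 0.0444, 0], [0, 0, 0], 0], [[0.0157, 0.0444, 0], [0, 0, 0], 0], [[0.0157, 0.0444, 0], [0, 0, 0], 0], [[0.0157, 0.0444, 0], [0, 0, 0], 0], [[0, 0, 0.03], [0, 0, -0.143], 0], [[0, 0, 0.03], [0, 0, -0.143], 0], [[0, 0, 0.02], [0, 0, -0.143], 0], [[0, 0, 0], [0, 0, 0], 0]]}}

```text
clock: 24.5
position: [0.4337, -0.036, 0.0933]
ee_rot: [-0.218, 0.976, -0.0, -0.002]
ft_force: [0.8, -0.6, 0.2]
grip_width: 0.5
grasp_force: 0.0
```

Run:
```python
from h import *
plan([(.437,-.037,.008)],vmax=.025)
cv2.imwrite("pics/s9.png",cv2.resize(cam("scene")["pixels"][120:350,220:500,::-1],(700,575)))
```

```text
pos [ 0.4337 -0.036   0.0933] zax [-0.003 -0.001 -1.   ] yaw y 115.19 grip 0.500062319177313 0.0 F [ 0.8 -0.6  0.2] t 24.5 j [-0.66  0.04  0.66  2.13 -0.03  0.99  2.02]
-> (0.437, -0.037, 0.008) rows 4 each [-0.001  -0.0008  0.0284]
```

View pics/s9.png

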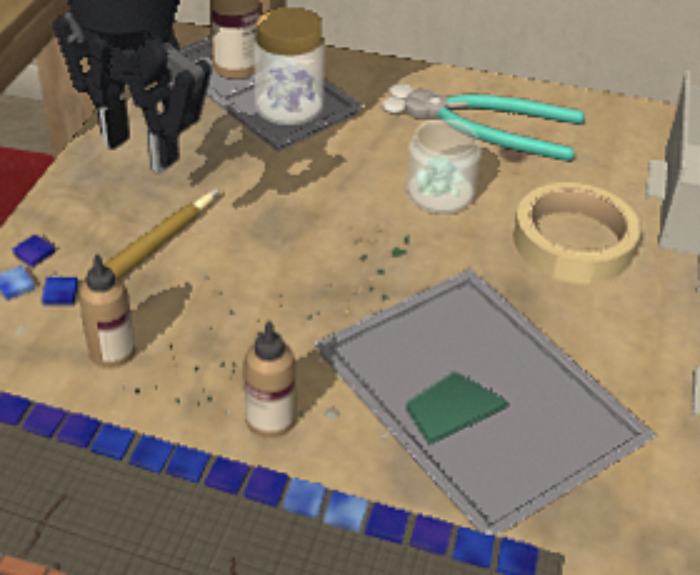

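The offcut lies flat inside the plain tray at (455,407). The fingers are above the cutter handle, so I'll descend.

>>> {"fn": "move_arm", "kwargs": {"motion": [[[-0.002, -0.001, 0.03], [0, 0, 0], 0], [[-0.002, -0.001, 0.03], [0, 0, 0], 0], [[0, 0, 0.03], [0, 0, 0], 0], [[0, 0, 0.018], [0, 0, 0], 0], [[0, 0, 0.008], [0, 0, 0], 0], [[0, 0, 0], [0, 0, 0], 0], [[0, 0, 0], [0, 0, 0], -0.3], [[0, 0, 0], [0, 0, 0], -0.5], [[0, 0, 0], [0, 0, 0], -0.7], [[0, 0, 0], [0, 0, 0], -0.8], [[0, 0, 0], [0, 0, 0], -0.8], [[0, 0, 0], [0, 0, 0], -0.8]], "newtons": 30}}

```text
clock: 25.75
position: [0.4393, -0.0358, 0.0087]
ee_rot: [-0.217, 0.976, 0.0, 0.001]
ft_force: [-1.8, 1.2, 7.9]
grip_width: 0.196
grasp_force: 29.5
```

>>> {"fn": "move_arm", "kwargs": {"motion": [[[0, 0, -0.01], [0, 0, 0], -0.8], [[0, 0, -0.03], [0, 0, 0], -0.8], [[0, 0, -0.05], [0, 0, 0], -0.8], [[0, 0, -0.05], [0, 0, 0], -0.8], [[0, 0, -0.05], [0, 0, 0], -0.8], [[0, 0, -0.02], [0, 0, 0], -0.8], [[0, 0, 0], [0, 0, 0], -0.8], [[0, 0, 0], [0, 0, 0], -0.8]]}}

```text
clock: 26.55
position: [0.4384, -0.0359, 0.1653]
ee_rot: [-0.217, 0.976, 0.0, 0.0]
ft_force: [-0.1, -0.1, -1.2]
grip_width: 0.191
grasp_force: 29.7
```

Run:
```python
from h import *
u=np.radians(-84.3); L=np.array([np.cos(u),np.sin(u)]); S=np.array([-L[1],L[0]]); C=np.array([.582,-.289])
s=cam("scene")
k=lambda p:(np.float64(p)+.5)/2.5-.5+[220,120]
X=at(s,k([(405,405),(455,373),(508,404),(430,444)]),.012)[:,:2]-C; print("offcut L,S",np.c_[X@L,X@S].round(4))
Y=at(s,k([(320,344),(471,271),(653,434),(491,530)]),.011)[:,:2]-C; print("tray",np.c_[Y@L,Y@S].round(4))
Q=C+S*.037;plan([(*Q,.165)],vmax=.045)
h=cv2.cvtColor(s["pixels"],cv2.COLOR_RGB2HSV)[90:230,200:420].astype(int);m=((h[...,0]>12)&(h[...,0]<28)&(h[...,1]>170)).astype(np.uint8)
cv2.imwrite("pics/s10.png",s["pixels"][...,::-1]); n,l,st,ce=cv2.connectedComponentsWithStats(m); print(st[1:][st[1:,4]>40],ce[1:][st[1:,4]>40]+[200,90])
```

```text
offcut L,S [[-0.0142 -0.055 ]
 [-0.018  -0.0077]
 [ 0.0238  0.0048]
 [ 0.0213 -0.0614]]
tray [[-0.0935 -0.0715]
 [-0.0932  0.0707]
 [ 0.097   0.0699]
 [ 0.0937 -0.0706]]
pos [ 0.438  -0.036   0.1646] zax [-0.001  0.    -1.   ] yaw y 115.09 grip 0.19749393324673858 29.716435074806213 F [ 0.3 -0.  -0.1] t 26.6 j [-0.7  -0.07  0.66  2.04  0.05  1.16  1.95]
-> (np.float64(0.6188170560885653), np.float64(-0.2853251692594853), 0.165) rows 7 each [-0.0111 -0.0576 -0.0001]
[] []
```

>>> {"fn": "move_arm", "kwargs": {"motion": [[[-0.0111, -0.0576, 0], [0, 0, 0], -0.8], [[-0.0111, -0.0576, 0], [0, 0, 0], -0.8], [[-0.0111, -0.0576, 0], [0, 0, 0], -0.8], [[-0.0111, -0.0576, 0], [0, 0, 0], -0.8], [[-0.0111, -0.0576, 0], [0, 0, 0], -0.8], [[-0.0111, -0.0576, 0], [0, 0, 0], -0.8], [[-0.0111, -0.0576, 0], [0, 0, 0], -0.8], [[0, 0, 0], [0, 0, 0.16], -0.8], [[0, 0, 0], [0, 0, 0.16], -0.8], [[0, 0, 0], [0, 0, 0.16], -0.8], [[0, 0, 0], [0, 0, 0.16], -0.8], [[0, 0, 0], [0, 0, 0.16], -0.8]]}}

```text
clock: 27.8
position: [0.6186, -0.2848, 0.1633]
ee_rot: [0.098, 0.995, 0.0, -0.002]
ft_force: [-0.2, 0.3, -0.3]
grip_width: 0.194
grasp_force: 29.8
```

>>> {"fn": "move_arm", "kwargs": {"motion": [[[0, 0, 0], [0, 0, 0.163], -0.8], [[0, 0, 0], [0, 0, 0.163], -0.8], [[0, 0, 0], [0, 0, 0.163], -0.8], [[0, 0, 0], [0, 0, 0.163], -0.8], [[0, 0, 0], [0, 0, 0.163], -0.8], [[0, 0, 0], [0, 0, 0.163], -0.8], [[0, 0, 0], [0, 0, 0.163], -0.8], [[0, 0, 0], [0, 0, 0.163], -0.8], [[0, 0, 0], [0, 0, 0.163], -0.8], [[0, 0, 0], [0, 0, 0.163], -0.8], [[0, 0, 0], [0, 0, 0], -0.8], [[0, 0, 0], [0, 0, 0], -0.8]]}}

```text
clock: 29.0
position: [0.6189, -0.2847, 0.1641]
ee_rot: [0.67, 0.743, -0.001, -0.001]
ft_force: [0.3, 0.3, -1.0]
grip_width: 0.193
grasp_force: 29.8
```

Run:
```python
from h import *
plan([(.6188,-.2853,.04)],vmax=.03)
cv2.imwrite("pics/s11.png",cv2.resize(cam("scene")["pixels"][120:350,260:540,::-1],(700,575)))
```

```text
pos [ 0.6189 -0.2847  0.1641] zax [-0.002 -0.    -1.   ] yaw y 5.94 grip 0.19254047479597594 29.81180191040039 F [ 0.3  0.3 -1. ] t 29.0 j [-0.28  0.7   1.01  1.42 -0.59  1.35  0.86]
-> (0.6188, -0.2853, 0.04) rows 5 each [-0.0001  0.      0.0331]
```

>>> {"fn": "move_arm", "kwargs": {"motion": [[[0, 0, 0.03], [0, 0, 0], -0.8], [[0, 0, 0.035], [0, 0, 0], -0.8], [[0, 0, 0.035], [0, 0, 0], -0.8], [[0, 0, 0.035], [0, 0, 0], -0.8], [[0, 0, 0.025], [0, 0, 0], -0.8], [[0, 0, 0.012], [0, 0, 0], -0.8], [[0, 0, 0], [0, 0, 0], -0.8], [[0, 0, 0], [0, 0, 0], -0.8]]}}

```text
clock: 29.85
position: [0.6198, -0.2852, 0.0373]
ee_rot: [0.671, 0.742, 0.0, 0.001]
ft_force: [0.3, -0.1, -0.1]
grip_width: 0.193
grasp_force: 29.8
```

```bash
cat > seg.py <<'E'
from h import *
def cutter(z):
    u=np.radians(-84.3); L=np.array([np.cos(u),np.sin(u)]); S=np.array([-L[1],L[0]]); C=np.array([.582,-.289])
    for n in("scene","top"):
        s=cam(n); h=cv2.cvtColor(s["pixels"],cv2.COLOR_RGB2HSV).astype(int)
        m=((h[...,0]>11)&(h[...,0]<28)&(h[...,1]>165)).astype(np.uint8); v,uu=np.nonzero(m)
        X=at(s,np.c_[uu,v],z)[:,:2]-C; X=np.c_[X@L,X@S]; k=(abs(X[:,0])<.12)&(abs(X[:,1])<.075); X=X[k]
        if len(X)>15:
            e=cv2.fitLine(X.astype(np.float32),cv2.DIST_HUBER,0,.001,.001).ravel()
            print(n,len(X),"L",X[:,0].min().round(4),X[:,0].max().round(4),"S",X[:,1].min().round(4),X[:,1].max().round(4),"line",e.round(3))
E
python3 - <<'E'
from seg import *
plan([(.6188,-.2853,.0127)]); cutter(.04)
E
```

```text
pos [ 0.6198 -0.2852  0.0373] zax [ 0.001 -0.001 -1.   ] yaw y 5.76 grip 0.19269088529456724 29.815241396427155 F [ 0.3 -0.1 -0.1] t 29.85 j [-0.24  0.81  0.92  1.52 -0.68  1.15  0.91]
-> (0.6188, -0.2853, 0.0127) rows 1 each [ 0.0001 -0.0014  0.0328]
scene 48 L -0.0704 0.0486 S 0.0269 0.0448 line [ 1.     0.006 -0.025  0.029]
```

The cutter is aligned. Its handle runs from -70 to +49 mm along the tray and from 27 to 45 mm across it. I'll lower it.

>>> {"fn": "move_arm", "kwargs": {"motion": [[[0, -0.001, 0.012], [0, 0, 0], -0.8], [[0, 0, 0.01], [0, 0, 0], -0.8], [[0, 0, 0.006], [0, 0, 0], -0.8], [[0, 0, 0.002], [0, 0, 0], -0.8], [[0, 0, 0.001], [0, 0, 0], -0.8], [[0, 0, 0], [0, 0, 0], -0.8], [[0, 0, 0], [0, 0, 0], -0.8]]}}

```text
clock: 30.65
position: [0.6188, -0.285, 0.0132]
ee_rot: [0.671, 0.742, 0.0, 0.0]
ft_force: [-0.1, 0.0, -0.8]
grip_width: 0.196
grasp_force: 29.8
```

>>> {"fn": "move_arm", "kwargs": {"motion": [[[0, 0, 0.001], [0, 0, 0], -0.8], [[0, 0, 0.001], [0, 0, 0], -0.8], [[0, 0, 0], [0, 0, 0], -0.8], [[0, 0, 0], [0, 0, 0], -0.8]]}}

```text
clock: 31.05
position: [0.6189, -0.285, 0.0129]
ee_rot: [0.671, 0.742, 0.0, 0.0]
ft_force: [-4.6, 2.3, 10.6]
grip_width: 0.197
grasp_force: 31.1
```

>>> {"fn": "move_arm", "kwargs": {"motion": [[[0, 0, 0], [0, 0, 0], -0.58], [[0, 0, 0], [0, 0, 0], -0.53], [[0, 0, 0], [0, 0, 0], -0.45], [[0, 0, 0], [0, 0, 0], -0.4], [[0, 0, 0], [0, 0, 0], -0.4], [[0, 0, 0], [0, 0, 0], -0.4], [[0, 0, -0.01], [0, 0, 0], -0.4], [[0, 0, -0.03], [0, 0, 0], -0.4], [[0, 0, -0.05], [0, 0, 0], -0.4], [[0, 0, -0.05], [0, 0, 0], -0.4], [[0, 0, -0.05], [0, 0, 0], -0.4], [[0, 0, -0.05], [0, 0, 0], -0.4]]}}

```text
clock: 32.25
position: [0.6184, -0.2849, 0.1938]
ee_rot: [0.671, 0.742, 0.0, 0.0]
ft_force: [0.3, -0.6, -0.8]
grip_width: 0.297
grasp_force: 0.0
```

Run:
```python
from seg import *
plan([(.5,.0,.25)]); cutter(.013)
```

```text
pos [ 0.6184 -0.2849  0.1938] zax [ 0. -0. -1.] yaw y 5.72 grip 0.2970161742422034 0.0 F [ 0.3 -0.6 -0.8] t 32.25 j [-0.28  0.67  1.03  1.39 -0.57  1.4   0.84]
-> (0.5, 0.0, 0.25) rows 7 each [ 0.0562 -0.017  -0.0107]
scene 58 L -0.0749 0.0461 S 0.0278 0.0458 line [ 1.     0.017 -0.007  0.03 ]
```

The cutter is down in place. I'll move the arm aside and take one last look.

>>> {"fn": "move_arm", "kwargs": {"motion": [[[0, 0, -0.05], [0, 0, 0], -0.4], [[0, 0, -0.03], [0, 0, 0], -0.4], [[0.056, -0.017, 0], [0, 0, 0], -0.4], [[0.056, -0.017, 0], [0, 0, 0], -0.4], [[0.056, -0.017, 0], [0, 0, 0], -0.4], [[0.056, -0.017, 0], [0, 0, 0], -0.4], [[0, 0, 0], [0, 0, 0], -0.4], [[0, 0, 0], [0, 0, 0], -0.4]]}}

```text
clock: 33.15
position: [0.5512, -0.1204, 0.2515]
ee_rot: [0.669, 0.743, 0.001, -0.0]
ft_force: [-0.2, -0.9, 0.5]
grip_width: 0.3
grasp_force: 0.0
```

Run:
```python
from seg import *
cv2.imwrite("pics/fin.png",cv2.resize(cam("scene")["pixels"][100:350,240:500,::-1],(624,600))); cutter(.013)
```

```text
scene 68 L -0.0749 0.0461 S 0.0278 0.0458 line [ 1.     0.012 -0.025  0.03 ]
top 189 L -0.0293 0.0464 S 0.0304 0.0438 line [1.    0.02  0.008 0.037]
```

View pics/fin.png

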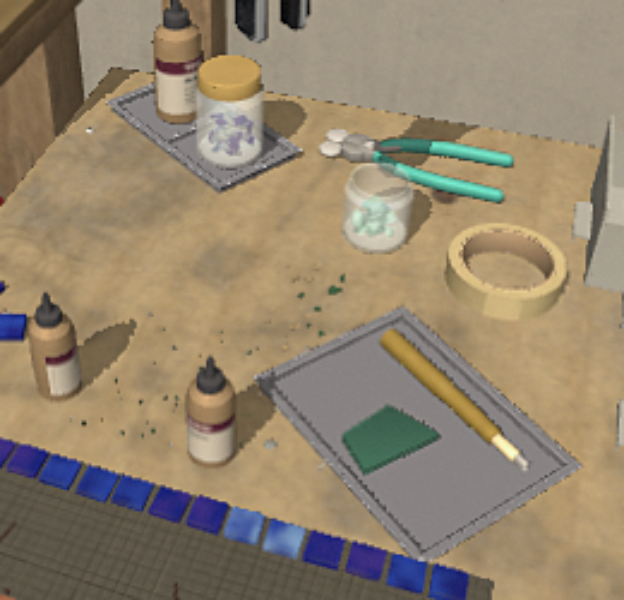

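The final picture shows the cutter, from (385,340) to (525,465), and the offcut at (390,438) flat in the plain tray. The bottle at (178,90) and the jar at (230,130) stand upright in separate compartments. The open jar at (377,210) has not moved.

```bash
python3 -c "
from workcell import order
print(order.hand_in())"
```

```text
the job is handed in; nothing more can be done
None
```

I made up both kits, let go of everything and handed the job in at about 33 s of the 106 s allowed; the last picture showed all four items in place and the open jar where it started, but the hand-in returned no verdict.

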